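Unlock the finds case with its service key

ROBOT

A 6-joint arm with a two-finger parallel gripper is mounted at the origin on the work surface. World frame = base frame: x ahead of the robot, y to its left, z up, the work surface at z = 0. Lengths are in m, angles in rad, forces in N, time in s.
With the tool pointing down it reaches from about 0.35 to 0.775 m from the base axis. Payload 7.3 kg.
Tool frame: the origin (TCP) lies at the centre of the arm's flange, where the gripper is bolted on; the fingertips stand 178 mm ahead of it and the grasp point (between the pads) lies 159 mm ahead of it; z points along the fingers, y is the line along which they close (so a half turn about z gives the same grasp; the last joint's range is limited). The gripper opens to 92 mm and grips with 3 to 60 N. Pads are 19 mm wide; open, the fingers measure 130 mm over their backs; the gripper's body (75 mm by 190 mm) begins 47 mm behind the grasp point.
Start: joints at [-1.449, 0.342, 1.524, -0, 1.275, -0.146], TCP at [0.139, -0.506, 0.405] pointing down, gripper open.
Joint ranges: [-2.53, 2.53], [-0.77, 2.02], [0.04, 2.7], [-1, 4.14], [0.28, 2.66], [-3.11, 3.11]. Speed limits (rad/s): [2.57, 2.57, 3.14, 3.14, 3.14, 3.14].

INTERFACE

Orientations are given as [roll, pitch, yaw] about the fixed x, y, z axes, in that order (R = Rz(yaw) Ry(pitch) Rx(roll)).
In Python, from cell import robot, camrig, observe gives the robot as it stands (robot), with the cameras (camrig) and the readings as plain functions.
- The arm moves only by the shell command python3 drive.py 'ROWS' [OPENING] [FORCE]. ROWS is a JSON list of rows, 1 to 8 of them, each of 6 numbers: dx, dy, dz in m, then a rotation vector rx, ry, rz in rad; each row shifts and turns the commanded pose from where the row before left it, along the tool's axes as they then stand; what a row does not reach is not made up. A row lasts 1/12 s, in which the tool goes at most 0.0417 m and 0.125 rad, less where a joint would pass 70% of its speed; a pose out of reach is approached as far as the arm can. OPENING is the finger opening in m, set as the command begins (- or left out keeps the last). The fingers move at their own pace and stop on an object; FORCE is the grip in N (left out, the last holds). Time passes only in rows, so rows that do not move let the fingers close. It prints the time, the measured TCP pose, the force, the opening and the grip force at its end.
- observe(): the state, without advancing time (a new reading comes with each control period).
- camrig.read_camera(name): name is "scene" or "top" or "wrist"; returns a dict with "image" (480x640x3 uint8, red, green, blue), "fx", "fy", "cx", "cy" (pixels), "pose" (4x4, takes a point from camera to world coordinates). Camera axes: x right, y down, z forward; pixel columns grow to the right and rows downward; lengths in m; the calibration is good to about 2 mm. The wrist camera is an equidistant fisheye: a pixel r from the principal point sees the ray r / f radians off the axis. A picture is of the moment at which its call begins. There is no depth.
- robot.hand_in(): hands the job in; it is judged then, once.
The state is a dict: "time": time; "qpos": joint angles; "qvel": joint speeds; "joint_efforts": joint torques, N m; "tool_pos": TCP position; "tool_rot": TCP orientation; "contact_force": force on the tool from outside, world axes, zero at the start; "torque": the same for the moment, N m; "opening": finger opening in m; "grip_force": force on a finger pad.
Only numpy, scipy, OpenCV 4.12 (cv2) and the standard library are available. Lean on these libraries where they do the work, as an engineer would, in place of code of your own. Each camera call takes 0.05 s, during which the arm holds its last target. There are 200 camera calls.

TASK

Take the red-handled key out of its wooden stand, push it fully home in the brass lock on the finds case, turn it clockwise (seen from above) until it stops with the handle in line with the two green marks, and let go, leaving the key in the lock. Nobody has measured which way the keyway happens to point, so look or feel for it. Leave the stone cup, the stone sherd and the brush where they are.

Things in the scene. Friction and masses are not known exactly. Their poses are not given: they have to be found in the camera images.
- case: Fixed low wooden finds case, 220 x 240 x 70 mm, with a dark glazed lid with an aluminium frame and a lock rail on its robot side. Origin: centre of its underside on the table; x points from the lock side towards the lid (square to the lock rail), y along the lock rail, z up. It does not move.
- lock (a point): Centre of the lock's top face, 100 mm above the table, 30 mm above the case top, on the lock's upright turning axis, 83 mm from the case origin towards case -x. The lock is a round boss 30 mm tall: a dark steel collar (outer 46 mm, inner 35 mm across) around a brass plug flush with it, with the keyway in its centre. Only the plug turns.
- keyway (a point): Centre of the keyway's floor, 30 mm below lock. The keyway is 13.6 x 6.6 mm with 1.5 mm chamfers, centred on the axis. At the start its long side (white lines on the plug at both ends) points along case x to within 0.6 rad either way; this angle is NOT measured. A key tip pressed lightly and turned on the plug's face does not turn the plug.
- mark (a point): Top of the green mark on the rail at case +y of the lock, 30 mm from its axis; a like mark lies at -y. The plug stays where left (friction about 0.1 N m). Its stops: 0.65 rad anticlockwise (from above) of case x, and a quarter turn (1.57 rad) clockwise of case x. At the latter the keyway's long side points at both marks: unlocked, a steel bolt beside the boss draws back.
- key: Loose key, 80 mm long, about 60 g, upright in its stand. Origin: centre of the blade's tip (lower end); z up along the key, x along the wide side of blade and handle, y across the thickness. Blade 12 (x) x 5 (y) mm, 27 mm long up to a round shoulder (18 mm across, 5 thick). Works either way round. Home: shoulder on the lock's face, tip 27 mm below it.
- key_grip (a point): Centre of the key's red handle, 60 mm above the tip on its axis. The handle is 32 (key x) x 10 (key y) mm and 40 mm tall, from 40 to 80 mm above the tip; below it a stem 10 mm across.
- stand: Fixed dark wooden key stand, 75 x 75 x 45 mm, origin at the centre of its underside, z up. The key's blade hangs in a slot (14 x 7 mm, 36 mm deep) in its centre with the shoulder on the top, key axes along the stand's axes; lift the key straight up.
- cup: Loose turned chalk-stone cup, 72 mm wide, 75 mm tall; origin under its centre. Bystander.
- sherd: Loose curved chalk-stone sherd standing on edge, about 20 x 75 x 40 mm; origin on its underside near its middle. Bystander.
- brush: Loose brush lying on the table, about 150 mm long along its x; origin under its middle. Bystander.

How it is judged:
On the way, in this order (a step that is already met when the one before it is completed fails the run):
1. the key is fully home in the keyway, not yet turned to the marks (z of key in the frame of lock below -0.023 m and horizontal distance between key and lock below 0.004 m and angle between key's own z axis and vertical below 0.1 rad and angle between the x axis of key and the y axis of case, either way round above 0.7 rad), for 0.1 s.
2. the key, still home, is turned in line with the green marks (z of key in the frame of lock below -0.023 m and horizontal distance between key and lock below 0.004 m and angle between key's own z axis and vertical below 0.1 rad and angle between the x axis of key and the y axis of case, either way round below 0.15 rad), for 0.1 s.
At the end, for the whole second after the job is handed in: The key stands home in the lock (tip at least 23 mm below the lock's face, within 4 mm of its axis, upright within 0.1 rad), its wide side within 0.15 rad of the line through the green marks, at rest and released (all of step 2 and linear speed of key below 0.02 m/s and contact force between key and the fingers below 0.1 N); the robot touches nothing.
It fails at once if the cup is disturbed (moved more than 25 mm) (distance of cup from where it was at the start of the episode above 0.025 m).
It fails at once if the sherd is disturbed (moved more than 25 mm) (distance of sherd from where it was at the start of the episode above 0.025 m).
It fails at once if the brush is disturbed (moved more than 25 mm) (distance of brush from where it was at the start of the episode above 0.025 m).
It also fails if it takes over 58 s, if anything falls off the work surface, if the arm or the gripper's body presses on something with over 40 N, if the wrist force passes 120 N, or if a joint passes its speed limit or range.

## Working session

There is one attempt and no reset: what is moved stays moved. The work goes in short steps, Python scripts to look and compute and a shell command to move; the robot and the scene stay as the last step left them, time stands still between calls to the robot, and variables do not carry over. Pictures are saved under pics/ and viewed, at most 10 in all, crops included, and the job is handed in when it is done.

```bash
ls; mkdir -p pics; python3 - <<'E'
from cell import robot, camrig, observe
import cv2,numpy as np
o=observe();print(o['time'],o['tool_pos'],o['tool_rot'],o['opening'])
ims=[]
for n in("scene","top"):
    c=camrig.read_camera(n);np.savez(f'{n}0.npz',**c);print(n,c['fx'],c['fy'],c['cx'],c['cy'],np.round(c['pose'],4).tolist())
    cv2.imwrite(f'pics/{n}0.png',c['image'][...,::-1])
E
```

```text
cell.py
drive.py
pics
0.0 [ 0.13890994 -0.50614689  0.40405038] [-3.14010370e+00 -2.35253906e-04  2.67780141e-01] 0.09181162827073762
scene 491.6098594597807 491.6098594597807 316.39573588328204 248.9446553972345 [[0.6891, 0.4502, -0.5678, 0.9998], [0.7247, -0.4288, 0.5394, -0.4697], [-0.0006, -0.7832, -0.6218, 0.6304], [0.0, 0.0, 0.0, 1.0]]
top 542.2044849743438 542.2044849743438 320.2511234666268 233.3926814977238 [[0.0009, -0.9893, 0.1456, 0.3732], [-0.9995, 0.0036, 0.0304, -0.0078], [-0.0306, -0.1456, -0.9889, 1.0101], [0.0, 0.0, 0.0, 1.0]]
```

View pics/top0.png

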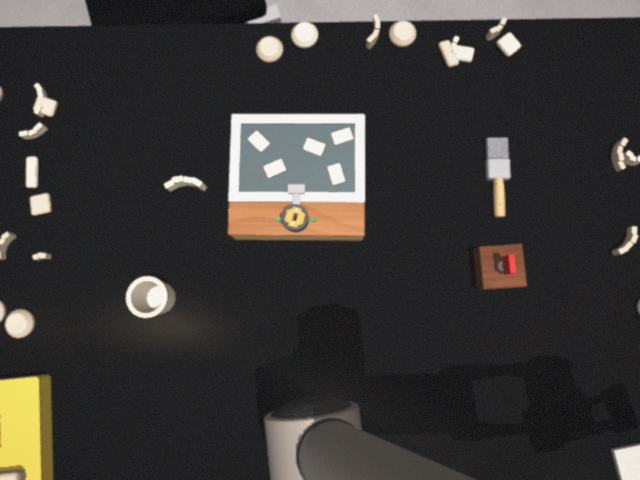

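View pics/scene0.png

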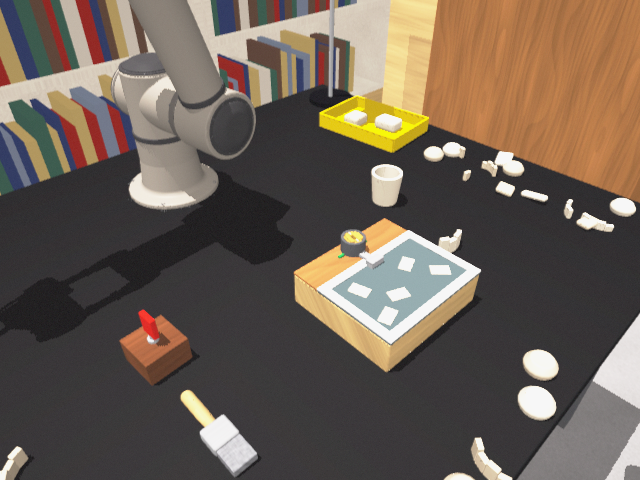

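The top view shows the red key at about (512,263) in the stand at (500,266), the lock at (295,217), the brush at (498,175), the cup at (150,297) and the sherd at (185,183). The scene view shows the key at (149,325) and the lock at (353,241). Next I'll measure these.

```bash
cat >h.py <<'E'
import numpy as np,cv2
from scipy.spatial.transform import Rotation as R
def ray(c,uv):
    P=np.array(c['pose']);d=np.array([(uv[0]-c['cx'])/c['fx'],(uv[1]-c['cy'])/c['fy'],1.]);return P[:3,3],P[:3,:3]@d
def onz(c,uv,z):
    o,d=ray(c,uv);return o+d*(z-o[2])/d[2]
def proj(c,p):
    P=np.array(c['pose']);q=P[:3,:3].T@(np.array(p)-P[:3,3]);return np.array([c['fx']*q[0]/q[2]+c['cx'],c['fy']*q[1]/q[2]+c['cy']])
def tri(c1,a,c2,b):
    A=np.zeros((3,3));r=np.zeros(3)
    for o,d in(ray(c1,a),ray(c2,b)):
        d=d/np.linalg.norm(d);M=np.eye(3)-np.outer(d,d);A+=M;r+=M@o
    return np.linalg.solve(A,r)
def hsv(c):return cv2.cvtColor(c['image'],cv2.COLOR_RGB2HSV)
def mask(c,lo,hi,roi):
    x0,y0,x1,y1=roi;m=cv2.inRange(hsv(c),lo,hi);z=np.zeros_like(m);z[y0:y1,x0:x1]=m[y0:y1,x0:x1];return z
def cen(m):
    y,x=np.nonzero(m);return np.array([x.mean(),y.mean()]),len(x)
E
python3 - <<'E'
from h import *
t=dict(np.load('top0.npz'));s=dict(np.load('scene0.npz'))
def redm(c,roi):return mask(c,(0,200,120),(6,255,255),roi)|mask(c,(174,200,120),(180,255,255),roi)
rt=redm(t,(480,240,530,290));rs=redm(s,(120,290,180,350))
print('red',cen(rt),cen(rs),tri(t,cen(rt)[0],s,cen(rs)[0]),cv2.minAreaRect(cv2.findNonZero(rt)))
gt=mask(t,(45,100,60),(80,255,255),(265,200,330,240));n,l,st,ce=cv2.connectedComponentsWithStats(gt)
for i in range(1,n):print('green',st[i],ce[i],onz(t,ce[i],.07))
for nm,c,roi in(('t',t,(275,200,315,235)),('s',s,(335,225,372,256))):
    b=mask(c,(18,100,90),(32,255,255),roi);print('brass',nm,cen(b));p=cv2.convexHull(cv2.findNonZero(b));e=cv2.fitEllipse(p);print(e)
    if nm=='t':et=e[0];print(onz(t,et,.1))
    else:print(tri(t,et,s,e[0]),onz(s,e[0],.1))
a=cv2.resize(t['image'][235:295,470:535],None,fx=6,fy=6,interpolation=cv2.INTER_CUBIC)[:360,:390]
b=cv2.resize(t['image'][195:240,265:325],None,fx=6.5,fy=8,interpolation=cv2.INTER_CUBIC)[:360,:390]
cv2.imwrite('pics/crop1.png',np.hstack([a,b])[...,::-1])
E
```

```text
h.py:18: RuntimeWarning: Mean of empty slice.
  y,x=np.nonzero(m);return np.array([x.mean(),y.mean()]),len(x)
  ret = ret.dtype.type(ret / rcount)
Traceback (most recent call last):
cv2.error: OpenCV(4.12.0) /io/opencv/modules/imgproc/src/convhull.cpp:143: error: (-215:Assertion failed) total >= 0 && (depth == CV_32F || depth == CV_32S) in function 'convexHull'
```

```bash
python3 - <<'E'
from h import *
t=dict(np.load('top0.npz'));s=dict(np.load('scene0.npz'))
print(hsv(t)[263,508:516],hsv(s)[325,149])
def redm(c,roi):return mask(c,(0,185,150),(5,255,255),roi)|mask(c,(172,185,150),(180,255,255),roi)
rt=redm(t,(480,240,530,290));rs=redm(s,(120,290,180,350))
print('red',cen(rt),cen(rs),tri(t,cen(rt)[0],s,cen(rs)[0]),cv2.minAreaRect(cv2.findNonZero(rt)))
gt=mask(t,(45,100,60),(80,255,255),(265,200,330,240));n,l,st,ce=cv2.connectedComponentsWithStats(gt)
for i in range(1,n):print('green',st[i],ce[i],onz(t,ce[i],.07))
for nm,c,roi in(('t',t,(275,200,315,235)),('s',s,(335,225,372,256))):
    b=mask(c,(18,100,90),(32,255,255),roi);print('brass',nm,cen(b));p=cv2.convexHull(cv2.findNonZero(b));e=cv2.fitEllipse(p);print(e)
    if nm=='t':et=e[0];print(onz(t,et,.1))
    else:print(tri(t,et,s,e[0]),onz(s,e[0],.1))
a=cv2.resize(t['image'][235:295,470:535],None,fx=6,fy=6,interpolation=cv2.INTER_CUBIC)[:360,:390]
b=cv2.resize(t['image'][195:240,265:325],None,fx=6.5,fy=8,interpolation=cv2.INTER_CUBIC)[:360,:390]
cv2.imwrite('pics/crop1.png',np.hstack([a,b])[...,::-1])
E
```

```text
[[  0 174 119]
 [  1 186 177]
 [  1 177 233]
 [  1 170 244]
 [  1 172 244]
 [  1 171 244]
 [  1 179 236]
 [  3 171 191]] [  1 209 225]
red (array([509.        , 263.22222222]), 9) (array([148.54517134, 324.04049844]), 321) [ 0.45702128 -0.30124069  0.0818451 ] ((509.0494689941406, 262.9950256347656), (14.129528045654297, 0.8955334424972534), 84.2894058227539)
green [276 218   5   3  14] [277.85714286 218.92857143] [0.53773726 0.09590782 0.07      ]
green [310 218   6   3  13] [312.38461538 219.38461538] [0.5366497  0.03492109 0.07      ]
brass t (array([294.48958333, 216.70486111]), 288)
((294.6669616699219, 216.6702117919922), (18.662721633911133, 40.695289611816406), 91.09258270263672)
[0.53627303 0.06385509 0.1       ]
brass s (array([354.20289855, 239.40217391]), 276)
((355.8116455078125, 241.98594665527344), (25.25153160095215, 47.148616790771484), 63.02979278564453)
[0.53883943 0.06530814 0.08841801] [0.54904333 0.05451647 0.1       ]
```

View pics/crop1.png

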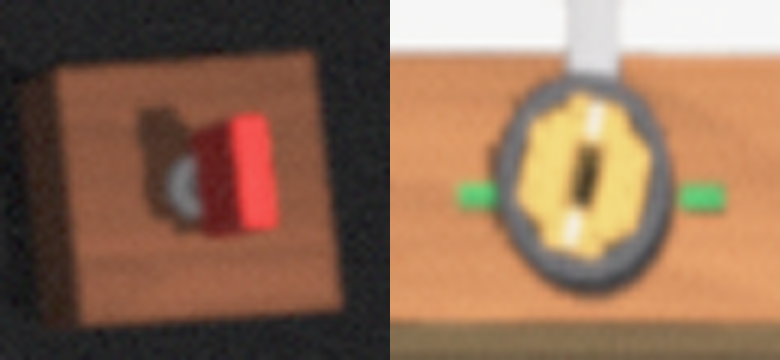

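The left crop shows the stand's top corners at about (58,68), (316,52), (342,308) and (78,326), and the handle's bright top at (253,173). The right crop shows the keyway tilted about 0.28 rad clockwise, with white lines at (597,118) and (570,232).

```bash
python3 - <<'E'
from h import *
t=dict(np.load('top0.npz'));s=dict(np.load('scene0.npz'))
k=np.array([[58,68],[316,52],[342,308],[78,326]])/6+[470,235]-.4
w=np.array([onz(t,p,.045) for p in k]);print('stand',w.mean(0),[np.arctan2(*(w[j]-w[i])[[1,0]]) for i,j in((0,1),(3,2),(3,0),(2,1))],np.linalg.norm(w-np.roll(w,1,0),axis=1))
h=np.array([[234,116],[266,114],[277,228],[241,232]])/6+[470,235]-.4
w=np.array([onz(t,p,.098) for p in h]);print('handle',w.mean(0),[np.arctan2(*(w[j]-w[i])[[1,0]]) for i,j in((3,0),(2,1))],np.linalg.norm(w-np.roll(w,1,0),axis=1))
wl=[onz(t,np.array([x/6.5-60,y/8])+[265,195]-.4,.1) for x,y in((597,118),(570,232))]
print('keyway',wl,np.arctan2(*(wl[0]-wl[1])[[1,0]]))
E
```

```text
stand [ 0.45615864 -0.30053408  0.045     ] [np.float64(-1.510939672908503), np.float64(-1.5030983346701383), np.float64(0.03480330471020363), np.float64(0.0468096090942688)] [0.07617191 0.07600401 0.07555122 0.07692884]
handle [ 0.45587272 -0.30014015  0.098     ] [np.float64(0.010217118664670927), np.float64(0.044341230136165255)] [0.03236232 0.00887928 0.03183452 0.01000364]
keyway [array([0.54897674, 0.06090364, 0.1       ]), array([0.52429616, 0.06781808, 0.1       ])] -0.27315406239960366
```

```bash
cat >d.py <<'E'
import sys
from h import *
from cell import robot, camrig, observe
# usage: d.py x y z yaw : tool-axis delta from here to a downward pose
x,y,z,yaw=map(float,sys.argv[1:5]);o=observe();Rc=R.from_euler('xyz',o['tool_rot'])
print(o['time'],np.round(o['tool_pos'],4),np.round(o['tool_rot'],4),'q',np.round(o['qpos'],2),'F',np.round(o['contact_force'],1),np.round(o['torque'],2))
print('shift now',np.round(Rc.inv().apply(np.array([x,y,z])-o['tool_pos']),4),'rotvec',np.round((Rc.inv()*R.from_euler('xyz',[np.pi,0,yaw])).as_rotvec(),4))
E
r='[0,0,0,0,0,-0.1216]'
python3 drive.py '[[0,0,0,0,0,-0.1216],[0,0,0,0,0,-0.1216],[0,0,0,0,0,-0.1216],[0,0,0,0,0,-0.1216],[0,0,0,0,0,-0.1216],[0,0,0,0,0,-0.1216],[0,0,0,0,0,-0.1216],[0,0,0,0,0,-0.1216]]' 0.06
python3 drive.py '[[0,0,0,0,0,-0.1216],[0,0,0,0,0,-0.1216],[0,0,0,0,0,-0.1216],[0,0,0,0,0,-0.1216],[0,0,0,0,0,-0.1216],[0,0,0,0,0,-0.1216],[0,0,0,0,0,-0.1216],[0,0,0,0,0,-0.1216]]'
python3 drive.py '[[0,0,0,0,0,-0.1216],[0,0,0,0,0,-0.1216],[0,0,0,0,0,-0.1216],[0,0,0,0,0,-0.1216],[0,0,0,0,0,-0.1216],[0,0,0,0,0,-0.1216],[0,0,0,0,0,-0.1216],[0,0,0,0,0,-0.1216]]'
python3 d.py .456 -.3003 .33 3.187
```

```text
time: 0.77
tool_pos: [0.1389, -0.5062, 0.4043]
tool_rot: [-3.141, -0.001, 1.247]
contact_force: [0.6, -0.3, 0.2]
opening: 0.0603
grip_force: 0.0
time: 1.43
tool_pos: [0.1389, -0.5062, 0.4043]
tool_rot: [3.141, -0.001, 2.219]
contact_force: [0.1, 0.5, -0.2]
opening: 0.0601
grip_force: 0.0
time: 2.1
tool_pos: [0.1389, -0.5062, 0.4043]
tool_rot: [3.141, -0.0, -3.091]
contact_force: [-0.3, -0.1, -0.5]
opening: 0.0599
grip_force: 0.0
2.1 [ 0.1389 -0.5062  0.4043] [ 3.1407 -0.     -3.091 ] q [-1.45  0.34  1.52  0.    1.28 -3.07] F [-0.3 -0.1 -0.5] [ 0.1  -0.17  0.02]
shift now [-0.3271  0.1895  0.0745] rotvec [ 0.0009 -0.      0.0052]
```

```bash

python3 drive.py '[[-0.0327,0.019,0.006,0,0,0],[-0.0327,0.019,0.006,0,0,0],[-0.0327,0.019,0.006,0,0,0],[-0.0327,0.019,0.006,0,0,0],[-0.0327,0.019,0.006,0,0,0],[-0.0327,0.019,0.006,0,0,0],[-0.0327,0.019,0.006,0,0,0],[-0.0327,0.019,0.006,0,0,0]]'
python3 drive.py '[[-0.0327,0.019,0.006,0,0,0],[-0.0327,0.019,0.006,0,0,0],[0,0,0,0,0,0],[0,0,0,0,0,0]]'
python3 - <<'E'
from h import *
from cell import robot, camrig, observe
c=camrig.read_camera('wrist');np.savez('w1.npz',**c);print(c['fx'],c['cx'],c['cy'],np.round(c['pose'],3).tolist())
cv2.imwrite('pics/w1.png',c['image'][...,::-1])
E
python3 d.py .456 -.3003 .237 3.187
```

```text
time: 2.77
tool_pos: [0.3948, -0.3414, 0.3562]
tool_rot: [3.141, -0.0, -3.097]
contact_force: [0.4, -0.9, -0.3]
opening: 0.0599
grip_force: 0.0
time: 3.1
tool_pos: [0.4584, -0.3004, 0.3437]
tool_rot: [3.14, -0.001, -3.093]
contact_force: [-0.3, 0.2, 0.7]
opening: 0.06
grip_force: 0.0
371.64829954431775 316.00038657674537 238.54866839581095 [[-0.049, 0.954, 0.296, 0.379], [0.999, 0.047, 0.016, -0.304], [0.001, 0.296, -0.955, 0.324], [0.0, 0.0, 0.0, 1.0]]
3.15 [ 0.4574 -0.3014  0.3441] [ 3.141e+00 -1.300e-03 -3.095e+00] q [-0.72  0.44  1.55 -0.    1.15 -2.34] F [-0.1 -0.1  0.6] [ 0.08 -0.13  0.02]
shift now [0.0012 0.0011 0.1071] rotvec [ 0.0006 -0.0013  0.0011]
```

View pics/w1.png

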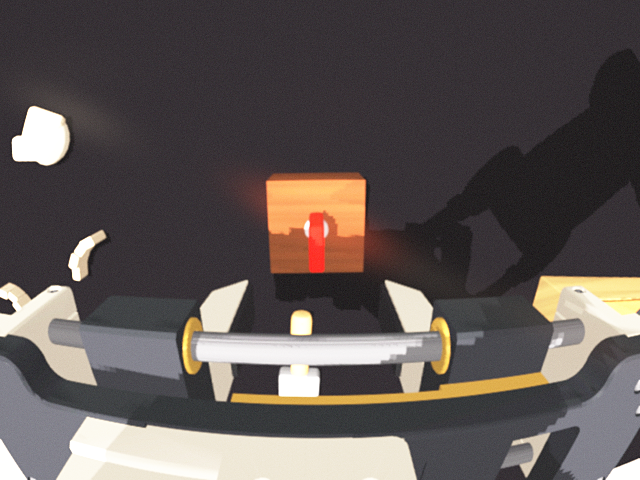

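The wrist view shows the key at (316,240) upright in the stand, centred between the fingers and parallel to them. I'll descend and grip it.

```bash

python3 drive.py '[[0.0004,0.0004,0.0267,0,0,0],[0.0004,0.0004,0.0267,0,0,0],[0.0004,0.0003,0.0267,0,0,0],[0,0,0.0267,0,0,0],[0,0,0,0,0,0],[0,0,0,0,0,0]]'
python3 drive.py '[[0,0,0,0,0,0],[0,0,0,0,0,0],[0,0,0,0,0,0],[0,0,0,0,0,0],[0,0,0,0,0,0],[0,0,0,0,0,0]]' 0 30
python3 d.py .5365 .0645 .35 3.187
```

```text
time: 3.65
tool_pos: [0.4549, -0.3017, 0.2375]
tool_rot: [3.14, -0.002, -3.099]
contact_force: [0.4, 0.1, 0.2]
opening: 0.0601
grip_force: 0.0
time: 4.15
tool_pos: [0.456, -0.3008, 0.2384]
tool_rot: [-3.141, 0.001, -3.097]
contact_force: [-0.2, -0.1, -0.8]
opening: 0.0249
grip_force: 0.0
4.15 [ 0.456  -0.3008  0.2384] [-3.1409e+00  6.0000e-04 -3.0968e+00] q [-0.72  0.57  1.67 -0.    0.9  -2.34] F [-0.2 -0.1 -0.8] [ 0.12 -0.09 -0.04]
shift now [-0.0969  0.3613 -0.1118] rotvec [-0.0007  0.0006 -0.0006]
```

```bash

python3 drive.py '[[0,0,0,0,0,0],[0,0,0,0,0,0],[0,0,0,0,0,0],[0,0,0,0,0,0],[0,0,0,0,0,0],[0,0,0,0,0,0]]'
python3 drive.py '[[0,0,-0.01,0,0,0],[0,0,-0.015,0,0,0],[0,0,-0.02,0,0,0],[0,0,-0.03,0,0,0],[0,0,-0.03,0,0,0],[0,0,0,0,0,0]]'
python3 d.py .5365 .0645 .34 2.87
```

```text
time: 4.65
tool_pos: [0.4559, -0.3008, 0.2379]
tool_rot: [3.142, 0.0, -3.097]
contact_force: [-0.7, 1.4, 1.2]
opening: 0.0102
grip_force: 30.0
time: 5.15
tool_pos: [0.4568, -0.3016, 0.3494]
tool_rot: [-3.134, 0.008, -3.097]
contact_force: [-0.3, -0.6, 0.2]
opening: 0.0099
grip_force: 30.0
5.15 [ 0.4568 -0.3016  0.3494] [-3.1339  0.0077 -3.0968] q [-0.72  0.43  1.55 -0.    1.15 -2.34] F [-0.3 -0.6  0.2] [ 0.03 -0.21 -0.04]
shift now [-0.0959  0.3623  0.0073] rotvec [-0.0064  0.0088  0.3163]
```

```bash

python3 drive.py '[[-0.0139,0.036,0,0,0,0],[-0.0139,0.036,0,0,0,0],[-0.0139,0.036,0,0,0,0],[-0.0139,0.036,0,0,0,0],[-0.0139,0.036,0,0,0,0],[-0.0139,0.036,0,0,0,0],[-0.0139,0.036,0,0,0,0],[-0.0139,0.036,0,0,0,0]]'
python3 drive.py '[[-0.0139,0.036,0,0,0,0],[-0.0139,0.036,0,0,0,0],[0,0,0,0,0,0],[0,0,0,0,0,0],[0,0,0,0,0,0]]'
python3 - <<'E'
from h import *
from cell import robot, camrig, observe
c=camrig.read_camera('wrist');np.savez('w2.npz',**c);print(c['fx'],c['cx'],c['cy'],np.round(c['pose'],3).tolist())
cv2.imwrite('pics/w2.png',c['image'][...,::-1])
E
python3 d.py .5365 .0645 .35 2.87
```

```text
time: 5.82
tool_pos: [0.5543, -0.0063, 0.3432]
tool_rot: [-3.141, 0.0, -3.097]
contact_force: [1.0, -0.4, -0.6]
opening: 0.0095
grip_force: 30.0
time: 6.23
tool_pos: [0.5785, 0.0648, 0.3428]
tool_rot: [-3.141, -0.001, -3.096]
contact_force: [1.1, -0.6, -1.1]
opening: 0.0099
grip_force: 30.0
371.64829954431775 316.00038657674537 238.54866839581095 [[-0.046, 0.954, 0.296, 0.499], [0.999, 0.044, 0.013, 0.061], [-0.001, 0.297, -0.955, 0.323], [0.0, 0.0, 0.0, 1.0]]
6.2833 [0.5784 0.0641 0.3429] [-3.1410e+00 -6.0000e-04 -3.0976e+00] q [-0.02  0.5   1.45 -0.    1.19 -1.64] F [-0.8 -0.1 -0.4] [ 0.12 -0.18 -0.01]
shift now [ 0.0419  0.0023 -0.0071] rotvec [-0.0006 -0.0005  0.3156]
```

View pics/w2.png

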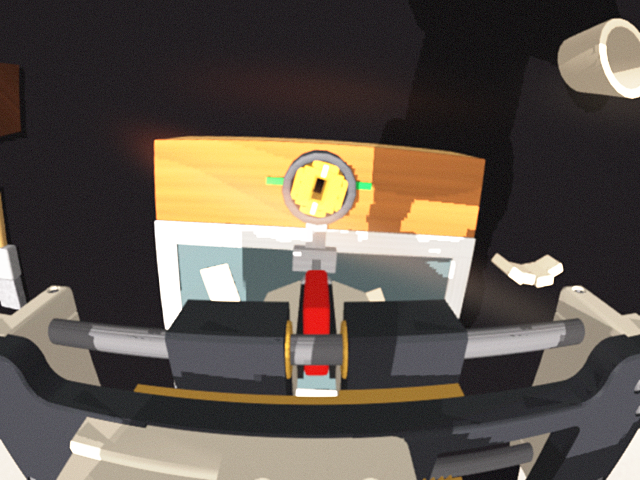

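The wrist view shows the lock at (320,187) with the green marks at (273,181) and (365,186). The held key's handle is at (316,320). I'll rectify the view onto the lock-face plane and measure there.

```bash
cat >ortho.py <<'E'
from h import *
def wproj(c,p):
    P=np.array(c['pose']);q=(np.asarray(p)-P[:3,3])@P[:3,:3];r=np.hypot(q[...,0],q[...,1]);th=np.arctan2(r,q[...,2])
    k=np.where(r>1e-9,c['fx']*th/np.maximum(r,1e-9),0);return k*q[...,0]+c['cx'],k*q[...,1]+c['cy']
def ortho(c,ctr,z,half=.035,s=.00025):
    n=int(2*half/s)+1;a=np.linspace(half,-half,n)
    X=np.stack(np.broadcast_arrays(ctr[0]+a[:,None],ctr[1]+a[None,:],z),-1);u,v=wproj(c,X)
    return cv2.remap(c['image'],u.astype(np.float32),v.astype(np.float32),cv2.INTER_CUBIC),X
E
python3 - <<'E'
from ortho import *
c=dict(np.load('w2.npz'))
im,X=ortho(c,(.5365,.0645),.1);hh=cv2.cvtColor(im,cv2.COLOR_RGB2HSV)
rr=np.hypot(X[...,0]-.5365,X[...,1]-.0645)
br=(cv2.inRange(hh,(20,120,130),(35,255,255))>0)&(rr<.021)
n,l,st,ce=cv2.connectedComponentsWithStats(br.astype(np.uint8));e=cv2.minEnclosingCircle(cv2.findNonZero(br.astype(np.uint8)));print('brass circ',e)
def w(p):i,j=int(round(p[1])),int(round(p[0]));return X[i,j,:2]
print(w(e[0]))
g=cv2.inRange(hh,(45,100,60),(80,255,255));print('hue',hh[140,140])
dk=(hh[...,2]<70)&(rr<.008);y,x=np.nonzero(dk);P=X[y,x,:2];print('slot',len(P),P.mean(0));u,s_,v=np.linalg.svd(P-P.mean(0),full_matrices=False);print(np.arctan(v[0,1]/v[0,0]),s_)
wh=(hh[...,1]<110)&(hh[...,2]>150)&(rr<.0175);y,x=np.nonzero(wh);P=X[y,x,:2];a=P[P[:,0]>.5365].mean(0);b=P[P[:,0]<.5365].mean(0);print('white',len(P),a,b,(a+b)/2,np.arctan((a-b)[1]/(a-b)[0]))
im2,X2=ortho(c,(.5365,.0645),.07,.04);g=cv2.inRange(cv2.cvtColor(im2,cv2.COLOR_RGB2HSV),(45,100,60),(80,255,255));n,l,st,ce=cv2.connectedComponentsWithStats(g)
for i in range(1,n):
    if st[i,4]>30:print('green',st[i],X2[int(ce[i][1]),int(ce[i][0])])
cv2.imwrite('pics/o2.png',np.hstack([cv2.resize(im,(380,380)),cv2.resize(im2,(380,380))])[...,::-1])
E
```

```text
brass circ ((140.6682586669922, 140.60247802734375), 70.3204116821289)
[0.53625 0.06425]
hue [  8 137  67]
slot 367 [0.53362875 0.06433924]
-0.23399572037823882 [0.03668902 0.01911244]
white 1807 [0.54900229 0.06125499] [0.52519652 0.0676194 ] [0.5370994 0.0644372] -0.2612380245103012
green [ 15 146  44  22 852] [0.5375  0.09525 0.07   ]
green [259 150  46  20 675] [0.5365 0.035  0.07  ]
```

View pics/o2.png

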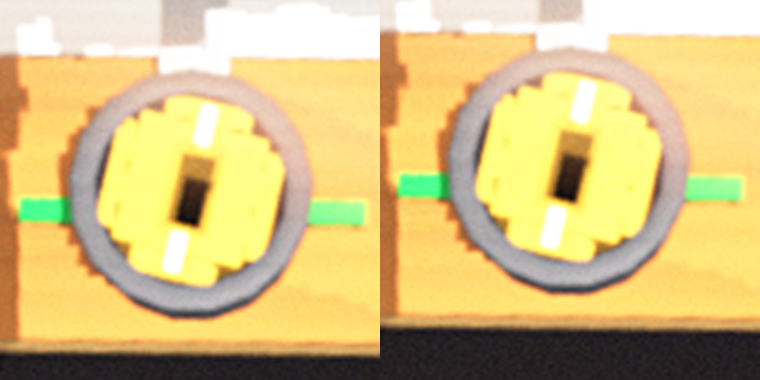

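```bash

python3 drive.py '[[0,0,0,0,0,0.103],[0,0,0,0,0,0.103],[0,0,0,0,0,0.103],[0,0,0,0,0,0],[0,0,0,0,0,0]]'
python3 d.py .5369 .0645 .330 2.877
```

```text
time: 6.7
tool_pos: [0.5785, 0.0635, 0.3431]
tool_rot: [-3.141, 0.0, 2.878]
contact_force: [0.9, -0.7, -1.2]
opening: 0.0101
grip_force: 30.0
6.7 [0.5785 0.0635 0.3431] [-3.1413  0.      2.8782] q [-0.02  0.5   1.45 -0.    1.19 -1.33] F [ 0.9 -0.7 -1.2] [ 0.09 -0.12 -0.  ]
shift now [ 0.0405 -0.0099  0.0131] rotvec [-0.0003  0.      0.0012]
```

```bash

python3 drive.py '[[0.0135,-0.0033,0.0033,0,0,0],[0.0135,-0.0033,0.0033,0,0,0],[0.0135,-0.0033,0.0034,0,0,0],[0,0,0,0,0,0],[0,0,0,0,0,0]]' >/dev/null
python3 - <<'E'
from h import *
from cell import robot, camrig, observe
ps=[observe()['tool_pos']]
for n in('wrist','scene','top','wrist','scene'):
    c=camrig.read_camera(n);np.savez(n+'3.npz',**c);ps.append(observe()['tool_pos'])
print(np.round(ps,4),np.mean(ps,0))
s=np.load('scene3.npz')['image'];w=np.load('wrist3.npz')['image']
a=cv2.resize(s[160:280,290:410],(400,400),interpolation=cv2.INTER_CUBIC);b=cv2.resize(w[170:410,200:440],(400,400),interpolation=cv2.INTER_CUBIC)
cv2.imwrite('pics/m3.png',np.hstack([a,b])[...,::-1])
E
python3 d.py .5369 .0645 .320 2.877
```

```text
[[0.5369 0.0655 0.3332]
 [0.5375 0.0655 0.3334]
 [0.5377 0.0656 0.3334]
 [0.5378 0.0657 0.3333]
 [0.5377 0.0658 0.3332]
 [0.5376 0.0658 0.3331]] [0.53755829 0.06564634 0.33326327]
7.3667 [0.5376 0.0658 0.3331] [3.1415e+00 8.0000e-04 2.8775e+00] q [-0.02  0.44  1.58 -0.    1.12 -1.33] F [ 0.  -1.3 -0.9] [ 0.08 -0.21  0.05]
shift now [ 0.0004 -0.0015  0.0131] rotvec [0.0001 0.0008 0.0005]
```

View pics/m3.png

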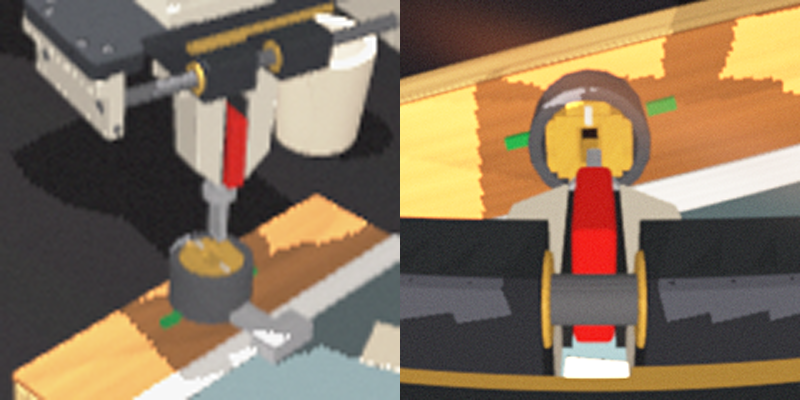

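The scene crop shows the key hanging just above the plug. The wrist crop shows the blade parallel to the slot and about 1.5 mm to its right (x 595 against 590), which matches the computed shift. I'll correct that and lower.

```bash

python3 drive.py '[[0.0005,-0.0014,0.003,0,0,0],[0,0,0.004,0,0,0],[0,0,0.004,0,0,0],[0,0,0.002,0,0,0],[0,0,0.002,0,0,0],[0,0,0.002,0,0,0],[0,0,0,0,0,0]]'
python3 d.py .5369 .0645 .293 2.877
```

```text
time: 7.95
tool_pos: [0.5361, 0.0648, 0.3154]
tool_rot: [-3.141, -0.001, 2.877]
contact_force: [0.3, -0.1, -0.4]
opening: 0.0098
grip_force: 30.0
7.95 [0.5361 0.0648 0.3154] [-3.1413e+00 -7.0000e-04  2.8772e+00] q [-0.02  0.46  1.61 -0.    1.07 -1.33] F [ 0.3 -0.1 -0.4] [ 0.04 -0.21 -0.03]
shift now [-0.0009 -0.0001  0.0224] rotvec [-0.0002 -0.0007  0.0002]
```

```bash

python3 drive.py '[[0,0,0.0025,0,0,0],[0,0,0.0025,0,0,0],[0,0,0.0025,0,0,0],[0,0,0,0,0,0]]'
python3 drive.py '[[0,0,0.0025,0,0,0],[0,0,0.0025,0,0,0],[0,0,0.0025,0,0,0],[0,0,0,0,0,0]]'
```

```text
time: 8.28
tool_pos: [0.536, 0.0648, 0.3078]
tool_rot: [-3.141, -0.001, 2.877]
contact_force: [-0.3, -0.0, -0.8]
opening: 0.0097
grip_force: 30.0
time: 8.62
tool_pos: [0.536, 0.0648, 0.3003]
tool_rot: [-3.141, -0.001, 2.877]
contact_force: [0.5, -1.1, -1.4]
opening: 0.0097
grip_force: 30.0
```

```bash

python3 drive.py '[[0,0,0.002,0,0,0],[0,0,0.002,0,0,0],[0,0,0.001,0,0,0],[0,0,0,0,0,0]]'
python3 drive.py '[[0,0,0.001,0,0,0],[0,0,0.001,0,0,0],[0,0,0,0,0,0]]'
```

```text
time: 8.95
tool_pos: [0.5361, 0.0648, 0.2956]
tool_rot: [-3.141, -0.0, 2.877]
contact_force: [0.7, 1.0, -0.5]
opening: 0.0098
grip_force: 30.0
time: 9.2
tool_pos: [0.5361, 0.0648, 0.2938]
tool_rot: [-3.141, -0.0, 2.877]
contact_force: [0.3, -0.1, -0.9]
opening: 0.0096
grip_force: 30.0
```

```bash

python3 drive.py '[[0,0,0.001,0,0,0],[0,0,0.0005,0,0,0],[0,0,0,0,0,0]]'
python3 drive.py '[[0,0,0.001,0,0,0],[0,0,0,0,0,0],[0,0,0,0,0,0]]'
python3 - <<'E'
from h import *
from cell import robot, camrig, observe
o=[];
for n in('wrist','scene'):
    c=camrig.read_camera(n);np.savez(n+'4.npz',**c)
s=np.load('scene4.npz')['image'];w=np.load('wrist4.npz')['image']
a=cv2.resize(s[160:280,290:410],(400,400),interpolation=cv2.INTER_CUBIC);b=cv2.resize(w[170:410,200:440],(400,400),interpolation=cv2.INTER_CUBIC)
cv2.imwrite('pics/m4.png',np.hstack([a,b])[...,::-1])
E
```

```text
time: 9.45
tool_pos: [0.5362, 0.0648, 0.2929]
tool_rot: [3.142, 0.001, 2.877]
contact_force: [0.0, 1.0, 3.6]
opening: 0.0098
grip_force: 30.0
time: 9.7
tool_pos: [0.5362, 0.0648, 0.2929]
tool_rot: [3.141, 0.001, 2.877]
contact_force: [-3.8, -0.0, 11.8]
opening: 0.0099
grip_force: 30.0
```

View pics/m4.png

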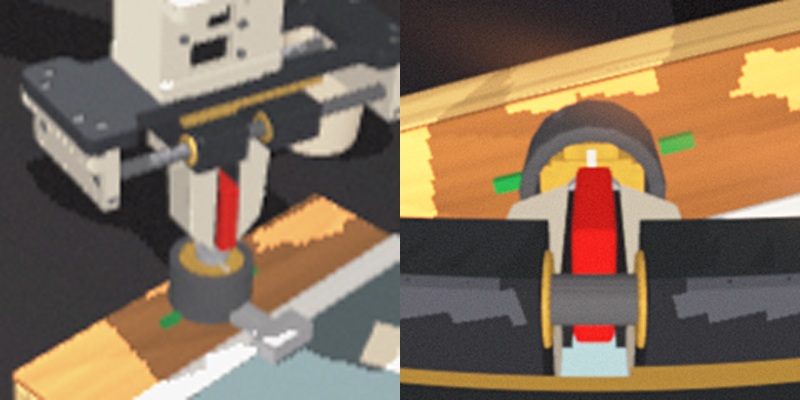

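The scene crop shows the shoulder seated on the plug, and the contact force has risen at TCP z = 0.293, so the key is home. I'll turn it clockwise now.

```bash

python3 drive.py '[[0,0,-0.0007,0,0,0],[0,0,0,0,0,0.06],[0,0,0,0,0,0.1],[0,0,0,0,0,0.1],[0,0,0,0,0,0]]'
python3 d.py .5369 .0645 .293 1.554
```

```text
time: 10.22
tool_pos: [0.5361, 0.0645, 0.2929]
tool_rot: [-3.141, 0.001, 2.612]
contact_force: [-1.6, -0.6, 6.9]
opening: 0.0098
grip_force: 30.0
10.2167 [0.5361 0.0645 0.2929] [-3.1411e+00  1.0000e-03  2.6122e+00] q [-0.02  0.48  1.64 -0.    1.02 -1.06] F [-1.6 -0.6  6.9] [-0.28  0.43  0.05]
shift now [-0.0007  0.0003 -0.0001] rotvec [1.0000e-04 1.1000e-03 1.0582e+00]
```

```bash

python3 drive.py '[[0,0,0,0,0,0.1],[0,0,0,0,0,0.1],[0,0,0,0,0,0.1],[0,0,0,0,0,0.1],[0,0,0,0,0,0]]'
python3 drive.py '[[0,0,0,0,0,0.1],[0,0,0,0,0,0.1],[0,0,0,0,0,0.1],[0,0,0,0,0,0.1],[0,0,0,0,0,0]]'
python3 d.py .5369 .0645 .293 1.554
```

```text
time: 10.63
tool_pos: [0.5361, 0.0644, 0.2929]
tool_rot: [-3.141, 0.001, 2.212]
contact_force: [-2.9, -1.6, 8.5]
opening: 0.0098
grip_force: 30.0
time: 11.05
tool_pos: [0.536, 0.0644, 0.2929]
tool_rot: [-3.141, 0.001, 1.812]
contact_force: [-3.1, -3.0, 7.0]
opening: 0.0097
grip_force: 30.0
11.05 [0.536  0.0644 0.2929] [-3.1413e+00  1.1000e-03  1.8121e+00] q [-0.02  0.48  1.64 -0.    1.02 -0.26] F [-3.1 -3.   7. ] [-0.45  0.56  0.05]
shift now [-0.0001  0.0009 -0.0001] rotvec [-1.000e-04  1.200e-03  2.581e-01]
```

```bash

python3 drive.py '[[0,0,0,0,0,0.09],[0,0,0,0,0,0.09],[0,0,0,0,0,0.08],[0,0,0,0,0,0],[0,0,0,0,0,0]]'
python3 d.py .5369 .0645 .293 1.554
python3 drive.py '[[0,0,0,0,0,0.03],[0,0,0,0,0,0.03],[0,0,0,0,0,0]]'
python3 d.py .5369 .0645 .293 1.554
```

```text
time: 11.47
tool_pos: [0.536, 0.0644, 0.2929]
tool_rot: [-3.141, 0.001, 1.557]
contact_force: [-3.9, -2.4, 8.2]
opening: 0.0096
grip_force: 30.0
11.4667 [0.536  0.0644 0.2929] [-3.1415e+00  1.2000e-03  1.5570e+00] q [-0.02  0.48  1.64 -0.    1.02 -0.01] F [-3.9 -2.4  8.2] [-0.5   0.65  0.03]
shift now [ 0.0001  0.0009 -0.0001] rotvec [-0.0001  0.0012  0.003 ]
time: 11.72
tool_pos: [0.5359, 0.0644, 0.2929]
tool_rot: [-3.141, 0.001, 1.496]
contact_force: [-4.2, -2.8, 8.0]
opening: 0.0103
grip_force: 30.0
11.7167 [0.5359 0.0644 0.2929] [-3.1415e+00  1.2000e-03  1.4960e+00] q [-0.02  0.48  1.64 -0.    1.02  0.05] F [-4.2 -2.8  8. ] [-0.52  0.71  0.06]
shift now [ 0.0002  0.001  -0.0001] rotvec [-0.0001  0.0012 -0.058 ]
```

```bash

python3 drive.py '[[0,0,0,0,0,0.03],[0,0,0,0,0,0.03],[0,0,0,0,0,0]]' | egrep 'rot|open'
python3 d.py .5369 .0645 .293 1.554
python3 - <<'E'
from h import *
from cell import robot, camrig, observe
for n in('wrist','scene'):
    c=camrig.read_camera(n);np.savez(n+'5.npz',**c)
s=np.load('scene5.npz')['image'];w=np.load('wrist5.npz')['image']
a=cv2.resize(s[160:280,290:410],(400,400),interpolation=cv2.INTER_CUBIC);b=cv2.resize(w[170:410,200:440],(400,400),interpolation=cv2.INTER_CUBIC)
cv2.imwrite('pics/m5.png',np.hstack([a,b])[...,::-1])
E
```

```text
tool_rot: [-3.141, 0.001, 1.436]
opening: 0.0096
11.9667 [0.5359 0.0644 0.2929] [-3.1415e+00  1.2000e-03  1.4360e+00] q [-0.02  0.48  1.64 -0.    1.02  0.11] F [-4.5 -1.6  6.9] [-0.54  0.67  0.08]
shift now [ 0.0002  0.001  -0.0001] rotvec [-0.0002  0.0012 -0.118 ]
```

View pics/m5.png

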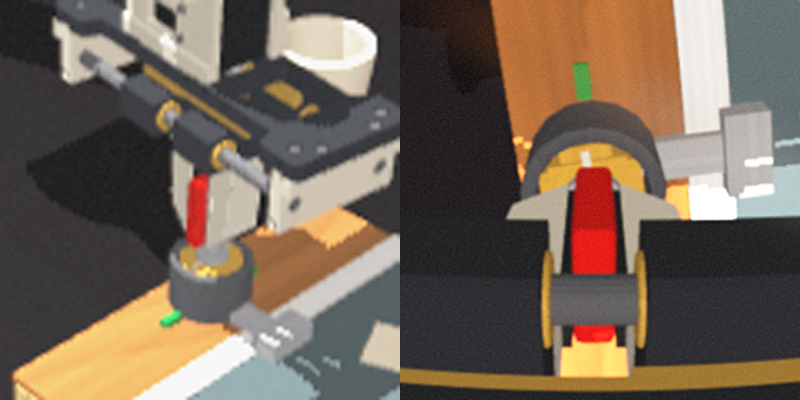

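The white line lags the handle by the keyway's play, and the plug is within about 0.02 rad of its stop. I'll turn a touch further to feel the stop, then back off to centre the handle.

```bash

python3 drive.py '[[0,0,0,0,0,0.03],[0,0,0,0,0,0],[0,0,0,0,0,0]]' | egrep 'rot|open'
python3 d.py .5369 .0645 .293 1.554
python3 drive.py '[[0,0,0,0,0,0.02],[0,0,0,0,0,0],[0,0,0,0,0,0]]' | egrep 'rot|open'
python3 d.py .5369 .0645 .293 1.554
```

```text
tool_rot: [-3.142, 0.001, 1.407]
opening: 0.0098
12.3167 [0.5359 0.0644 0.2929] [-3.1415e+00  1.2000e-03  1.4074e+00] q [-0.02  0.48  1.64 -0.    1.02  0.14] F [-4.3 -2.2  9. ] [-0.48  0.7   0.04]
shift now [ 0.0002  0.001  -0.0001] rotvec [-0.0002  0.0012 -0.1466]
tool_rot: [-3.141, 0.001, 1.387]
opening: 0.0098
12.5667 [0.5359 0.0644 0.2929] [-3.1414e+00  1.2000e-03  1.3875e+00] q [-0.02  0.48  1.64 -0.    1.02  0.16] F [-3.2 -2.3  8. ] [-0.5   0.71  0.11]
shift now [ 0.0003  0.001  -0.0001] rotvec [-0.0003  0.0012 -0.1665]
```

```bash

python3 drive.py '[[0,0,0,0,0,0.03],[0,0,0,0,0,0],[0,0,0,0,0,0]]' | egrep 'rot|open'
python3 d.py .5369 .0645 .293 1.554
python3 drive.py '[[0,0,0,0,0,0.03],[0,0,0,0,0,0],[0,0,0,0,0,0]]' | egrep 'rot|open'
python3 d.py .5369 .0645 .293 1.554
```

```text
tool_rot: [-3.141, 0.001, 1.358]
opening: 0.0097
12.8167 [0.5359 0.0645 0.2929] [-3.1415e+00  1.2000e-03  1.3577e+00] q [-0.02  0.48  1.64 -0.    1.02  0.19] F [-4.2 -1.9  7.9] [-0.49  0.78  0.16]
shift now [ 0.0003  0.001  -0.0001] rotvec [-0.0002  0.0012 -0.1963]
tool_rot: [-3.142, 0.001, 1.328]
opening: 0.0098
13.0667 [0.5359 0.0645 0.2929] [-3.1415e+00  1.3000e-03  1.3279e+00] q [-0.02  0.48  1.64 -0.    1.02  0.22] F [-5.2 -2.1  8.5] [-0.42  0.68  0.35]
shift now [ 0.0003  0.001  -0.0001] rotvec [-2.000e-04  1.200e-03 -2.261e-01]
```

The torque has risen to 0.35 N m, so the plug is on its stop. I'll turn the handle back to the mark line, which stays within the play, and release.

```bash

python3 drive.py '[[0,0,0,0,0,-0.113],[0,0,0,0,0,-0.113],[0,0,0,0,0,0],[0,0,0,0,0,0]]' | egrep 'rot|open'
python3 d.py .5369 .0645 .293 1.554
python3 drive.py '[[0,0,0,0,0,0],[0,0,0,0,0,0],[0,0,0,0,0,0],[0,0,0,0,0,0],[0,0,0,0,0,0],[0,0,0,0,0,0]]' 0.06 3
python3 drive.py '[[0,0,-0.02,0,0,0],[0,0,-0.03,0,0,0],[0,0,-0.03,0,0,0],[0,0,-0.03,0,0,0],[0.03,0,0,0,0,0],[0.03,0,0,0,0,0],[0,0,0,0,0,0]]'
python3 - <<'E'
from h import *
from cell import robot, camrig, observe
for n in('top','scene','wrist'):
    c=camrig.read_camera(n);np.savez(n+'6.npz',**c)
s=np.load('scene6.npz')['image'];w=np.load('top6.npz')['image'];v=np.load('wrist6.npz')['image']
a=cv2.resize(s[180:300,290:410],(260,260),interpolation=cv2.INTER_CUBIC);b=cv2.resize(w[185:245,265:325],(260,260),interpolation=cv2.INTER_CUBIC);d=cv2.resize(v[80:340,190:450],(260,260))
cv2.imwrite('pics/m6.png',np.hstack([a,b,d])[...,::-1])
E
```

```text
tool_rot: [3.14, 0.0, 1.554]
opening: 0.0099
13.4 [0.5363 0.0647 0.2929] [3.1402e+00 4.0000e-04 1.5538e+00] q [-0.02  0.48  1.64 -0.    1.02 -0.  ] F [-1.2 -1.2  6.1] [-0.17  0.19 -0.  ]
shift now [-0.0001  0.0006 -0.0001] rotvec [ 0.0014  0.0004 -0.0002]
time: 13.9
tool_pos: [0.5362, 0.0648, 0.292]
tool_rot: [-3.141, 0.0, 1.553]
contact_force: [-0.4, -0.4, 0.7]
opening: 0.0453
grip_force: 0.0
time: 14.48
tool_pos: [0.5369, 0.1283, 0.4027]
tool_rot: [3.14, -0.002, 1.556]
contact_force: [-1.4, 0.1, 0.0]
opening: 0.0597
grip_force: 0.0
```

View pics/m6.png

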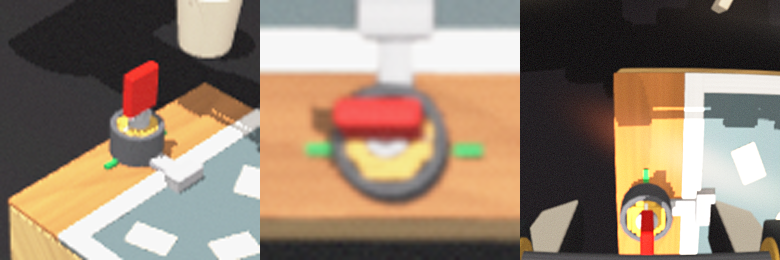

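The key stands home, the handle is parallel to the green marks in the top crop (marks at (318,150) and (468,150)), and the gripper is clear. I'll hand in.

```bash
python3 drive.py '[[0,0,0,0,0,0],[0,0,0,0,0,0],[0,0,0,0,0,0]]' | head -1; python3 -c "
from cell import robot, camrig, observe
print(robot.hand_in())"
```

```text
time: 14.88
the job is handed in; nothing more can be done
None
```

The key is fully home in the lock, turned clockwise to its stop with the handle in line with the green marks, and released; I handed the job in at about 15 s, but the hand-in gave no verdict.

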